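# Load the filter rack past the light gate

### The job

Load the white filter rack into the dark filter reader: press the long finger paddle down with one fingertip so that the amber light gate swings up, and keep it up while another finger pushes the rack by its rear tab through the port until it stops at the end. Then let go of both so that the gate drops shut behind the filters. Do not let the gate down on the rack while it passes, keep the rack down in its channel (push it, do not pick it up), and leave the objective, the black case and the tweezers around it alone.

Things in the scene. Friction and masses are not known exactly. Their poses are not given: they have to be found in the camera images.
- reader: fixed dark steel base plate 202x124x8 mm on the desk, with a black housing at its far end and a loading channel before it. Origin: desk top, gate plane, channel centre line; x = feed direction, y left, z up. In this frame, mm: plate x -130..72, y -40..84, top z 8; side rails x -124..3, 27 apart, tops z 14; bearing x -128..-117, y 24..42, z to 40; post x -6..0, y -25..-19, z to 40
- port (a point): middle of the port's sill, where the channel floor passes under the gate (reader x 0, y 0, z 8 mm). The port is 27 mm wide and open up to z 34 mm. The black housing behind it spans reader x 3..66, y -30..30 (front plate to y 44), top at z 49 mm, with the end stop inside at x 50; two black tubes stick out of its sides at x 36, to y -63 and 73
- rack: loose white rack, 0.07 to 0.13 kg, 64x24 mm, with three round coloured filters. Origin under its centre, x axis along the feed; underside at z 8 of the reader. Own frame, mm: block x -12..32, 13 high, filters to 20; low tail plate x -28..-12, 4 high; upturned push tab x -32..-28, 22 wide, 30 high. Home: origin at reader x = 18, block behind the gate, tab still outside
- tab (a point): middle of the rear face of the rack's push tab, 20 mm above the rack's underside
- gate (a joint): angle of the rocker gate, rad: 0 shut, grows as the paddle is pressed down, stop at 1.25. A light spring (0.02 to 0.04 N m, about 1 N at the paddle) shuts it when let go. Paddle and gate turn together about a shaft along the feed at reader y 33, z 32 mm. From about 0.7 on the gate is clear of the rack and its filters
- flag (a point): middle of the amber gate plate (3 mm thick, 45 mm long, 23 mm high), which turns with the paddle. Shut, it crosses the channel at reader x -1.5..1.5, y -18..29, z 15..38 mm; it drops between the rack's block and its tab when the rack is home. The rack cannot push it open
- paddle (a point): point on the finger paddle's upper face, 30 mm out from the shaft, halfway along. Paddle: plate 3 mm thick, rubber faced, reader x -110..-10 mm, reaching 50 mm left (+y) of the shaft. Shut it slopes up away from the channel at 0.61 rad; level at 0.61. A fingertip 28 mm out from the shaft and 20 to 28 mm above the desk holds the gate at 0.75 to 1.2 rad, and may slide along it
- objective: small silver microscope objective standing to the right of the channel, 28 mm wide, 44 mm high; origin under its centre; to be left alone
- filter_case: black screw case standing to the right of the housing, 37 mm wide, 48 mm high; origin under its centre; to be left alone
- tweezers: steel tweezers 122 mm long lying to the left of the reader; origin under the middle; to be left alone
There are look-alikes about, which are no part of the job. What is shaped like the rack but turquoise is not meant.

How it is judged:
On the way, in this order (a step that is already met when the one before it is completed fails the run):
1. the gate is swung up with the rack still in front of it (value of joint gate above 0.65 rad and x of rack in the frame of reader below -0.031 m), for 0.1 s.
2. the rack is halfway through the port with the gate held up (value of joint gate above 0.65 rad and x of rack in the frame of reader above -0.01 m), for 0.05 s.
At the end, for the whole second after the job is handed in: the rack lies flat in the channel, within 3 mm of the end stop, at rest, and the gate is shut behind its filters (within 0.06 rad) (x of rack in the frame of reader above 0.015 m and z of rack in the frame of reader below 0.01 m and angle between the x axis of rack and the x axis of reader, either way round below 0.06 rad and value of joint gate below 0.06 rad and linear speed of rack below 0.01 m/s); the robot touches nothing.
It fails at once if the gate comes down on the rack while the filter block is under it (value of joint gate below 0.55 rad and x of rack in the frame of reader between -0.029 and 0.012 m).
It fails at once if the rack is lifted or tipped (z of rack in the frame of reader above 0.014 m or angle between rack's own z axis and vertical above 0.2 rad).
It fails at once if the objective, the black case or the tweezers are moved more than 20 mm (distance of any of objective, filter_case, tweezers from where it was at the start of the episode above 0.02 m).
It also fails if it takes over 38 s, if anything falls off the work surface, if the arm or the gripper's body presses on something with over 40 N, if the wrist force passes 120 N, or if a joint passes its speed limit or range.

### The arm

A 6-joint arm with a two-finger parallel gripper is mounted at the origin on a cart in front of the work surface, level with it; the furniture and walls round the work are solid. World frame = base frame: x ahead of the robot, y to its left, z up, the work surface at z = 0. Lengths are in m, angles in rad, forces in N, time in s.
With the tool pointing down it reaches from about 0.325 to 0.925 m from the base axis. Payload 3.1 kg.
Tool frame: the origin (TCP) lies on the centre line of the jaws, within the pads' length; the fingertips stand 11 mm ahead of it and the grasp point (between the pads) lies 8 mm behind it; z points along the fingers, y is the line along which they close (so a half turn about z gives the same grasp; the last joint's range is limited). The gripper opens to 85 mm and grips with 20 to 120 N. Pads are 22 mm wide; open, the fingers measure 114 mm over their backs; the gripper's body (76 mm by 85 mm) begins 54 mm behind the grasp point. The pads swing forward as they close: fully open they stand 13 mm farther back than shut.
Start: joints at [-1.434, 0.217, 1.613, -0, 1.311, -0.112], TCP at [0.154, -0.606, 0.221] pointing down, gripper open.
Joint ranges: [-2.75, 2.75], [-0.78, 2.1], [0.31, 2.55], [-1.13, 4.27], [0.13, 2.63], [-2.58, 2.58]. Speed limits (rad/s): [2.79, 2.79, 3.14, 3.14, 3.14, 3.14].

### API

Orientations are given as a rotation vector (axis times angle).
In Python, from plant import get_state, get_image, job_done gives the robot as it stands. The module is installed in compiled form; this text tells all that it offers.
- The arm moves only by the shell command python3 -m pendant 'ROWS'. ROWS is JSON, one flat list of numbers, 5 for each row, row after row: the shift along the tool's x, y, z in cm, then the turn about the tool's z in degrees, then the opening, from -1 (shut) to 1 (fully open). A call has 1 to 8 rows; each row is the pose to reach, as a shift and turn from the pose commanded when the call began, along the tool's axes at that moment; what a row does not reach only later rows make up. A row lasts 1/12 s, in which the tool goes at most 41.7 mm and 7.16 degrees, less where a joint would pass 70% of its speed; a pose out of reach is approached as far as the arm can. A call with a gripper value outside its range is refused whole. The fingers move at their own pace and stop on an object; the grip force is fixed at half the most. Time passes only in rows, so rows that repeat a pose let the fingers close. It gives the time, the measured TCP pose, the force, the opening and the grip force at its end, in the units of the state.
- get_state(): the state, without advancing time (a new reading comes with each control period).
- get_image(name): name is "scene" or "top"; returns a dict with "pixels" (384x512x3 uint8, red, green, blue), "depth" (384x512 float32, m along the optical axis (not along the pixel's ray), 0 where there is no reading), "mtx" (3x3 intrinsics, pixels), "origin" and "attitude" of the camera in the world. Camera axes: x right, y up, looking along -z (the intrinsics and any distortion apply to the point x, -y, -z); pixel columns grow to the right and rows downward; lengths in m; the calibration is good to about 2 mm. A picture is of the moment at which its call begins.
- job_done(): hands the job in; it is judged then, once.
The state is a dict: "time": time; "joints": joint angles; "qvel": joint speeds; "effort": joint torques, N m; "tcp_pos": TCP position; "orientation": TCP orientation; "ft_force": force on the tool from outside, world axes, zero at the start; "wrist_torque": the same for the moment, N m; "width": opening from 0.0 (shut) to 1.0 (fully open); "grip_force": force on a finger pad.
Only numpy, scipy, OpenCV 4.12 (cv2) and the standard library are available. Lean on these libraries where they do the work, as an engineer would, in place of code of your own. Each camera call takes 0.05 s, during which the arm holds its last target. There are 200 camera calls.

## Working session

There is one attempt and no reset: what is moved stays moved. The work goes in short steps, Python scripts to look and compute and a shell command to move; the robot and the scene stay as the last step left them, time stands still between calls to the robot, and variables do not carry over. Pictures are saved under pics/ and viewed, at most 10 in all, crops included, and the job is handed in when it is done.

```bash
mkdir -p pics; python3 - <<'E'
from plant import get_state,get_image
import cv2,numpy as np
for n in("scene","top"):
    g=get_image(n); cv2.imwrite(f"pics/{n}0.png",g["pixels"][:,:,::-1]); np.savez(n+"0.npz",**g)
    print(n,g["mtx"],g["origin"],g["attitude"])
s=get_state();print(s)
E
```

```text
scene [[460.19987956   0.         252.75469676]
 [  0.         460.19987956 195.97581614]
 [  0.           0.           1.        ]] [0.11203136 0.84895119 0.452523  ] [ 0.42715584 -1.37788193 -2.21068454]
top [[373.01008063   0.         262.16617914]
 [  0.         373.01008063 192.07600059]
 [  0.           0.           1.        ]] [0.45711756 0.20485613 0.92731147] [ 0.05779036 -0.06726189 -1.59470511]
{'time': 0.1, 'joints': array([-1.43422381e+00,  2.17770689e-01,  1.61482655e+00,  1.04057327e-05,
        1.31129365e+00, -1.12184395e-01]), 'qvel': array([ 0.00232511, -0.0011278 , -0.00393006, -0.00021014, -0.00073168,
        0.00088622]), 'effort': array([-8.12771978e-04, -3.98073971e+01, -3.04969776e+01, -1.47963824e-04,
        4.21179109e-03,  1.06436353e-06]), 'tcp_pos': array([ 0.15380117, -0.60497154,  0.21981421]), 'orientation': array([-3.11504384e+00, -3.89450461e-01,  2.82074808e-05]), 'ft_force': array([-0.31560202, -0.38875369, -0.59080256]), 'wrist_torque': array([-0.05503751,  0.00050447,  0.01305418]), 'grip_force': 0.0, 'width': 1.0000393320148941}
```

View pics/scene0.png

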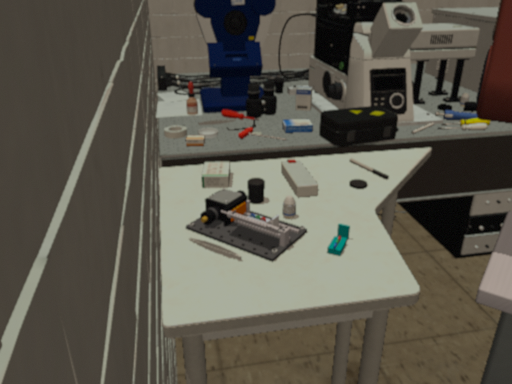

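View pics/top0.png

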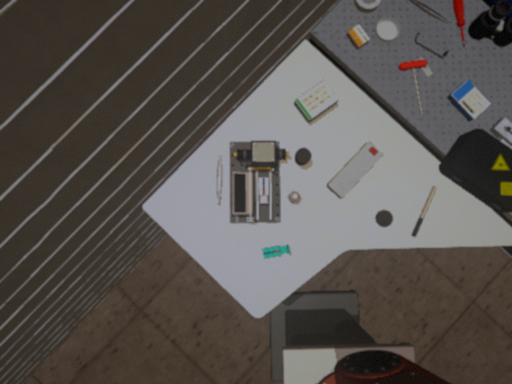

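The reader is at about (255,182) in the top image, with its housing at the top, so the feed runs roughly along world +x. Candidates for the rack are the white one in the channel at (264,187) and the turquoise look-alike at (277,252). I choose the white one in the channel and check it in a close crop.

```bash
python3 - <<'E'
import cv2
a=cv2.imread("pics/top0.png")[130:235,205:315]; b=cv2.imread("pics/scene0.png")[175:265,180:315]
a=cv2.resize(a,None,fx=5,fy=5,interpolation=cv2.INTER_CUBIC)
cv2.imwrite("pics/c1.png",a)
cv2.imwrite("pics/c2.png",cv2.resize(b,None,fx=5.5,fy=5.5,interpolation=cv2.INTER_CUBIC))
E
```

```text
(no output)
```

View pics/c1.png

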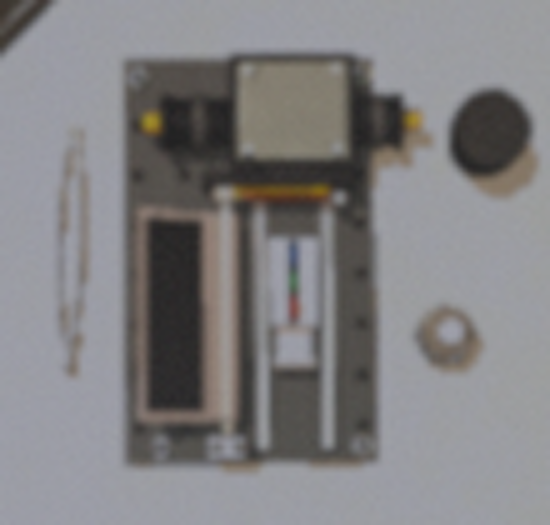

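View pics/c2.png

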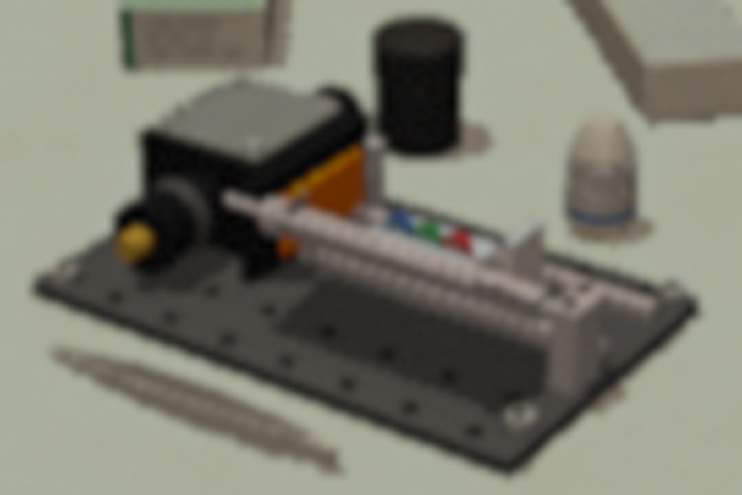

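The crops confirm it. The white rack, with blue, green and red filters, lies in the channel at crop (293,300), with its tab end at crop y≈368. The amber gate is at crop y≈192 and the paddle is on the left at crop x 140–215. Next I fit the reader pose from its corner points.

```bash
cat > h.py <<'E'
import numpy as np,cv2
from scipy.spatial.transform import Rotation as R
def load(n): return dict(np.load(n+"0.npz"))
def proj(g,P):
    c=(np.atleast_2d(P)-g["origin"])@R.from_rotvec(g["attitude"]).as_matrix(); c=c*[1,-1,-1]
    q=c@g["mtx"].T; return q[:,:2]/q[:,2:]
def cast(g,uv,z):
    d=np.linalg.solve(g["mtx"],[uv[0],uv[1],1])*[1,-1,-1]; d=R.from_rotvec(g["attitude"]).apply(d)
    return g["origin"]+d*(z-g["origin"][2])/d[2]
def reader(p,X):
    c,s=np.cos(p[2]),np.sin(p[2]); X=np.atleast_2d(X)
    return np.c_[p[0]+c*X[:,0]-s*X[:,1],p[1]+s*X[:,0]+c*X[:,1],X[:,2]]
E
python3 - <<'E'
from h import *
from scipy.optimize import least_squares
t,s=load("top"),load("scene")
g=t["pixels"].astype(int).max(2)
# plate edge: dark region rect
m=(g<125).astype(np.uint8); m[:135]=0
n,l,st,_=cv2.connectedComponentsWithStats(m[:,:])
tp=lambda a,b:(a/5+205-.4,b/5+130-.4); sp=lambda a,b:(a/5.5+180-.41,b/5.5+175-.41)
Xt=np.array([[72,84,8],[72,-40,8],[-130,84,8],[-130,-40,8]])/1e3; ut=np.array([tp(126,60),tp(372,60),tp(126,463),tp(378,463)])
Xs=np.array([[72,84,8],[-130,84,8],[-130,-40,8]])/1e3; us=np.array([sp(36,288),sp(510,468),sp(695,306)])
ft=lambda p:(proj(t,reader(p,Xt))-ut).ravel(); fs=lambda p:(proj(s,reader(p,Xs))-us).ravel()
for f in(ft,fs,lambda p:np.r_[ft(p),fs(p)]):
    r=least_squares(f,[.45,.2,0]);print(r.x,np.degrees(r.x[2]),r.fun.round(1))
p=r.x;np.save("p.npy",p)
inv=lambda w:(np.array([[np.cos(p[2]),np.sin(p[2])],[-np.sin(p[2]),np.cos(p[2])]])@(w[:2]-p[:2])*1e3).round(1)
for nm,a,z in(("rear@8",(293,369),.008),("rear@38",(293,369),.038),("blockfront21",(293,237),.021),("tabstart38",(293,327),.038),("flagtop",(285,190),.038),("railL",(261,450),.014),("railR",(328,450),.014)):print(nm,inv(cast(t,tp(*a),z)))
for nm,a,z in(("tabtop scene",(530,232),.038),("post",(375,140),.04),("flag corner",(362,150),.038)):print(nm,inv(cast(s,sp(*a),z)))
print("tcp in reader",)
E
```

```text
[ 0.5853556   0.19370232 -0.01833632] -1.0505936724021838 [-0.1 -0.1  0.3 -0.4 -0.1  0.4 -0.   0.1]
[ 0.58441346  0.19941804 -0.01567101] -0.897882889270301 [-1.5 -0.6 -0.1  0.2  1.6 -0.4]
[ 0.58554434  0.19552635 -0.02013075] -1.153406943262769 [-0.8 -0.2 -0.4 -0.4 -1.   0.3 -0.9  0.  -0.6 -1.7  0.2 -1.   1.9 -1.3]
rear@8 [-83.5  -0.6]
rear@38 [-85.   -0.4]
blockfront21 [-19.5  -0.9]
tabstart38 [-64.9  -0.5]
flagtop [1.2 3. ]
railL [-123.3   15.2]
railR [-123.4  -17.5]
tabtop scene [-82.9   0.7]
post [ -0.8 -22.6]
flag corner [  0.7 -16.6]
tcp in reader
```

```bash
python3 -m pendant '[2.2,-3,0,0,0.1, 4.4,-6,0,0,0.1, 6.6,-9,0,0,0.1, 8.8,-12,0,0,0.1, 11,-15,0,0,0.1, 13.2,-18,0,0,0.1, 15.4,-21,0,0,0.1, 17.6,-24,0,0,0.1]'
python3 -m pendant '[2.2,-3,0,0,0.1, 4.4,-6,0,0,0.1, 6.6,-9,0,0,0.1, 8.8,-12,0,0,0.1, 11,-15,0,0,0.1, 13.2,-18,0,0,0.1, 15.4,-21,0,0,0.1, 17.6,-24,0,0,0.1]'
python3 -m pendant '[2.2,-3,0,2,0.1, 4.4,-6,0,4,0.1, 6.6,-9,0,6,0.1, 8.8,-12,0,8,0.1, 11,-15,0,10,0.1, 13.2,-18,0,12,0.1, 15.4,-21,0,14,0.1, 17.3,-24,0,15.3,0.1]'
python3 -m pendant '[0,0,0,0,0.1, 0,0,0,0,0.1]'
python3 - <<'E'
from plant import get_state
import numpy as np
s=get_state();o=s["orientation"];yaw=2*np.arctan2(-o[1],-o[0])
print(s["tcp_pos"],np.degrees(yaw),s["width"],s["ft_force"],s["time"],o)
d=s["tcp_pos"][:2]-[.5853,.1945];c,n=np.cos(-.0184),np.sin(-.0184)
print("reader mm",1e3*np.array([c*d[0]+n*d[1],-n*d[0]+c*d[1]]))
E
```

```text
time: 0.77
tcp_pos: [0.2655, -0.3277, 0.2205]
orientation: [-3.117, -0.389, 0.0]
ft_force: [0.9, -0.5, 0.8]
width: 0.55
grip_force: 0.0
time: 1.43
tcp_pos: [0.3768, -0.052, 0.2209]
orientation: [3.117, 0.39, 0.0]
ft_force: [0.1, -0.3, -0.3]
width: 0.553
grip_force: 0.0
time: 2.1
tcp_pos: [0.4857, 0.2233, 0.2205]
orientation: [3.141, -0.03, -0.001]
ft_force: [-1.4, -0.7, 0.7]
width: 0.552
grip_force: 0.0
time: 2.27
tcp_pos: [0.4851, 0.2226, 0.2202]
orientation: [3.141, -0.023, -0.003]
ft_force: [-0.0, -0.2, -0.6]
width: 0.549
grip_force: 0.0
[0.48505198 0.22257604 0.22023837] 359.1505516871974 0.5494368034216552 [-0.01298937 -0.23907675 -0.60564276] 2.2667 [ 3.14061412e+00 -2.32812805e-02 -2.73597568e-03]
reader mm [-100.74762406   26.22682432]
```

```bash
python3 -m pendant '[0,-0.1,3,0,0.1, 0,-0.2,6,0,0.1, 0,-0.4,9,0,0.1, 0,-0.4,12,0,0.1, 0,-0.4,12.5,0,0.1, 0,-0.4,12.5,0,0.1]'
python3 - <<'E'
from plant import get_image
import cv2,numpy as np
o=[]
for n,(r,c,f) in dict(scene=((150,270),(170,320),5),top=((125,245),(190,330),5)).items():
    g=get_image(n);np.savez(n+"1.npz",**g)
    o.append(cv2.resize(g["pixels"][r[0]:r[1],c[0]:c[1],::-1],(750,600) if n=="scene" else (700,600),interpolation=cv2.INTER_CUBIC))
cv2.imwrite("pics/d1.png",o[0]);cv2.imwrite("pics/d2.png",o[1])
E
```

```text
time: 2.77
tcp_pos: [0.4826, 0.2233, 0.0934]
orientation: [3.139, -0.03, -0.011]
ft_force: [-0.3, -0.9, -0.2]
width: 0.553
grip_force: 0.0
```

View pics/d1.png

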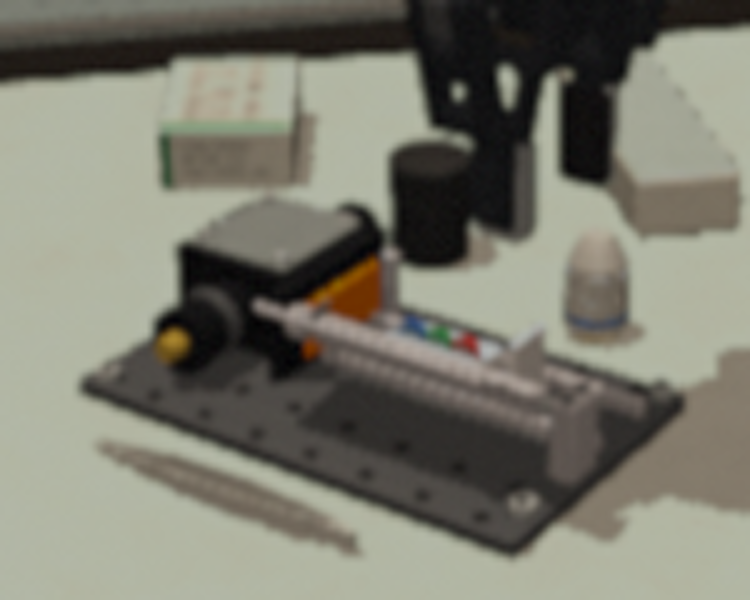

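The scene crop shows the gripper fingers in the air above the reader, with tips at crop (505,235) and (585,178). The reader, rack and gate are untouched. I project where the tips should appear, to check calibration.

```bash
python3 -m pendant '[0,0,0,0,0.1, 0,0,0,0,0.1]'; python3 - <<'E'
from h import *
from plant import get_state
s=get_state();p=s["tcp_pos"];Rm=R.from_rotvec(s["orientation"]).as_matrix();print(p.round(4),Rm.round(4))
g=dict(np.load("scene1.npz"));P0=np.array([.4826,.2233,.0934])
for L in(.004,.011):
  for sy in(-1,1):
    for sx in(-1,1):
      uv=proj(g,P0+Rm@[sx*.011,sy*.0235,L])[0]; print(L,sy,sx,((uv-[170,150])*5).round())
E
```

```text
time: 3.03
tcp_pos: [0.4875, 0.2257, 0.0987]
orientation: [-3.14, 0.029, -0.007]
ft_force: [0.3, 0.4, -0.3]
width: 0.547
grip_force: 0.0
[0.4875 0.2257 0.0987] [[ 0.9998 -0.0185  0.0045]
 [-0.0185 -0.9998  0.0013]
 [ 0.0045 -0.0014 -1.    ]]
0.004 -1 -1 [534. 283.]
0.004 -1 1 [480. 266.]
0.004 1 -1 [605. 234.]
0.004 1 1 [552. 218.]
0.011 -1 -1 [533. 301.]
0.011 -1 1 [480. 284.]
0.011 1 -1 [604. 251.]
0.011 1 1 [552. 236.]
```

View pics/d2.png

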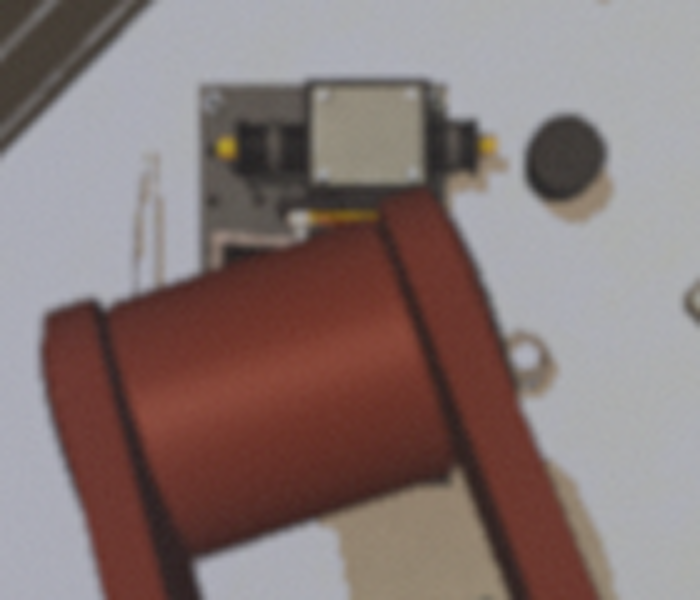

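The top crop shows only the arm covering the reader, so it doesn't help here. The finger tips look higher than predicted, so I check that with depth.

```bash
cat >> h.py <<'E'
def cloud(g):
    v,u=np.mgrid[:384,:512]; d=g["depth"]; k=g["mtx"]
    c=np.stack([(u-k[0,2])/k[0,0]*d,-(v-k[1,2])/k[1,1]*d,-d],-1)
    return g["origin"]+R.from_rotvec(g["attitude"]).apply(c.reshape(-1,3)).reshape(384,512,3)
def torf(w,p=(.5853,.1945,-.0184)):
    c,s=np.cos(p[2]),np.sin(p[2]); d=w-np.array([p[0],p[1],0]); return np.stack([c*d[...,0]+s*d[...,1],-s*d[...,0]+c*d[...,1],d[...,2]],-1)*1e3
E
python3 - <<'E'
from h import *
from plant import get_state,get_image
g=get_image("scene");np.savez("scene2.npz",**g)
for _ in range(1):
  s=get_state();print(s["tcp_pos"],s["joints"],s["time"])
P=torf(cloud(g));x,y,z=P[...,0],P[...,1],P[...,2]
m=(g["depth"]>0)&(x>-135)&(x<-70)&(y>-20)&(y<85)&(z>62)&(z<120)
for lo,hi in((-20,30),(30,90)):
  k=m&(y>lo)&(y<hi); 
  q=P[k];q=q[q[:,2]<np.percentile(q[:,2],30)]
  print(lo,len(q),np.percentile(P[k],[1,5,50,95,99],axis=0).round(1).tolist())
v,u=np.nonzero(m);print(u.min(),u.max(),v.min(),v.max())
# known plate check
for uv in((250,233),(273,225),(205,222)):print(uv,P[uv[1],uv[0]].round(1))
k=(g["depth"]>0)&(z<60)
for X,nm in(((-90,-78,-12,12,26,45),"tab"),((-110,-10,60,85,35,75),"paddle"),((-20,20,-20,25,20,45),"flag"),((0,70,-30,30,40,60),"hous")):
  kk=(x>X[0])&(x<X[1])&(y>X[2])&(y<X[3])&(z>X[4])&(z<X[5]);print(nm,kk.sum(),np.percentile(P[kk],[2,50,98],axis=0).round(1).tolist() if kk.any() else 0)
E
```

```text
[0.4872534  0.22573928 0.09842711] [ 3.03134281e-01  1.69774125e-01  1.91848227e+00 -1.71149857e-05
  1.04914418e+00  1.89228227e+00] 3.0833
-20 13 [[-109.4, 2.3, 113.3], [-108.4, 3.4, 113.5], [-99.7, 6.2, 116.3], [-89.2, 8.4, 119.7], [-88.1, 9.0, 119.9]]
30 15 [[-109.5, 53.9, 62.1], [-108.7, 55.5, 62.3], [-100.6, 60.7, 115.0], [-81.4, 75.8, 119.7], [-75.0, 76.3, 119.9]]
249 289 179 224
(250, 233) [-48.6  38.3   8.9]
(273, 225) [-95.4  31.8  38.4]
(205, 222) [37.7 66.6 18. ]
tab 49 [[-82.4, -7.6, 26.2], [-81.5, 3.2, 33.2], [-78.2, 11.9, 40.4]]
paddle 103 [[-108.4, 64.9, 53.8], [-64.2, 74.3, 61.6], [-16.2, 76.4, 63.3]]
flag 173 [[-3.5, -19.7, 20.6], [1.4, -1.0, 35.3], [6.7, 23.0, 44.3]]
hous 461 [[4.7, -24.7, 41.1], [28.3, 4.3, 48.9], [62.4, 29.5, 51.1]]
```

```bash
python3 -m pendant '[-0.2,-0.1,1,0,0.25, -0.2,-0.1,2,0,0.25, -0.2,-0.1,2.8,0,0.25, -0.2,-0.1,2.8,0,0.25, -0.2,-0.1,2.8,0,0.25]'; cat > look.py <<'E'
from h import *
from plant import get_state,get_image
import sys
g=get_image("scene");np.savez("last.npz",**g)
s=get_state();print(s["time"],torf(s["tcp_pos"]).round(1),s["ft_force"].round(2),s["width"].round(3))
P=torf(cloud(g));x,y,z=P[...,0],P[...,1],P[...,2]
def rep(nm,X,extra=True):
  k=(g["depth"]>0)&(x>X[0])&(x<X[1])&(y>X[2])&(y<X[3])&(z>X[4])&(z<X[5])&extra
  print(nm,k.sum(),np.percentile(P[k],[2,50,98],axis=0).round(1).tolist() if k.any() else 0)
dark=g["pixels"].max(2)<90
tx=torf(s["tcp_pos"])[0]
rep("fingA",(tx-15,tx+15,48,72,10,130),dark);rep("fingB",(tx-15,tx+15,-12,14,40,130),dark)
c=g["pixels"].astype(int);amb=(c[...,0]>120)&(c[...,2]<60)&(c[...,0]-c[...,1]>40)
rep("amber",(-20,30,-40,60,10,100),amb)
tabm=c.min(2)>105
rep("tab",(-90,0,-12,12,30,42),tabm)
rep("paddle",(-110,-10,50,88,9,75),c.max(2)>60)
cv2.imwrite("pics/last.png",cv2.resize(g["pixels"][150:270,170:320,::-1],(750,600),interpolation=cv2.INTER_CUBIC))
E
python3 look.py
```

```text
time: 3.5
tcp_pos: [0.4823, 0.226, 0.0666]
orientation: [3.14, -0.028, -0.005]
ft_force: [-0.5, -0.0, 0.7]
width: 0.624
grip_force: 0.0Traceback (most recent call last):
  File "look.py", line 5, in <module>
    s=get_state();print(s["time"],torf(s["tcp_pos"]).round(1),s["ft_force"].round(2),s["width"].round(3))
                                                                                     ^^^^^^^^^^^^^^^^
AttributeError: 'float' object has no attribute 'round'
```

```bash
sed -i 's/s\["width"\].round(3)/round(s["width"],3)/' look.py; python3 look.py
```

```text
3.6 [-102.4   30.    67.8] [0.91 0.37 0.07] 0.624
fingA 235 [[-116.0, 59.7, 10.3], [-109.0, 68.1, 104.8], [-96.5, 71.8, 128.9]]
fingB 275 [[-114.6, -4.3, 84.0], [-105.2, 2.9, 108.3], [-93.5, 5.5, 129.4]]
amber 28 [[-1.1, -11.2, 33.8], [1.6, 6.9, 37.9], [3.1, 28.9, 40.2]]
tab 28 [[-82.7, -8.3, 30.6], [-81.2, 2.3, 37.3], [-77.9, 11.4, 39.7]]
paddle 288 [[-108.8, 55.7, 9.0], [-63.5, 74.3, 10.0], [-12.2, 85.3, 62.7]]
```

View pics/last.png

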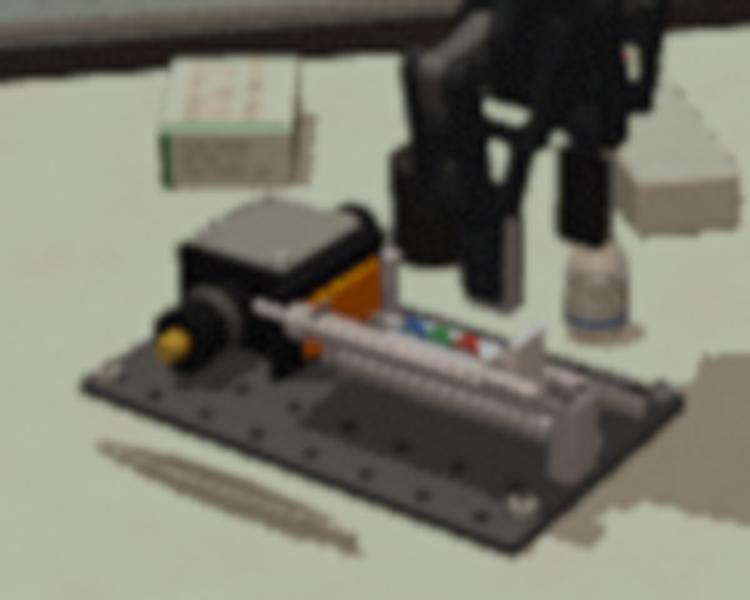

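The crop shows finger A's tip at crop (495,308) and B's tip at (590,243). By depth the tips are at z≈83 mm, about 15 mm behind the TCP, and both sit clear behind the tab (530,350). I descend in stages, trusting the camera.

```bash
python3 -m pendant '[0,0,1,0,0.25, 0,0,2,0,0.25, 0,0,3,0,0.25, 0,0,4,0,0.25, 0,0,4,0,0.25, 0,0,4,0,0.25]'; python3 look.py
```

```text
time: 4.1
tcp_pos: [0.4824, 0.2259, 0.0267]
orientation: [3.14, -0.029, -0.005]
ft_force: [-0.2, 0.2, 1.6]
width: 0.625
grip_force: 0.2
4.15 [-103.    29.7   27.4] [-0.22 -0.68  1.03] 0.625
fingA 411 [[-117.1, 53.2, 11.1], [-110.0, 63.7, 72.5], [-91.3, 71.2, 127.9]]
fingB 354 [[-116.5, -5.9, 45.0], [-107.2, 2.3, 75.1], [-93.5, 12.3, 113.3]]
amber 43 [[-0.7, -8.1, 40.5], [1.2, 9.4, 47.1], [3.2, 28.4, 55.2]]
tab 15 [[-83.1, -9.6, 31.0], [-80.8, -3.3, 37.7], [-78.1, 4.1, 39.9]]
paddle 303 [[-108.1, 50.9, 9.1], [-60.4, 78.6, 43.9], [-11.2, 84.6, 64.3]]
```

View pics/last.png

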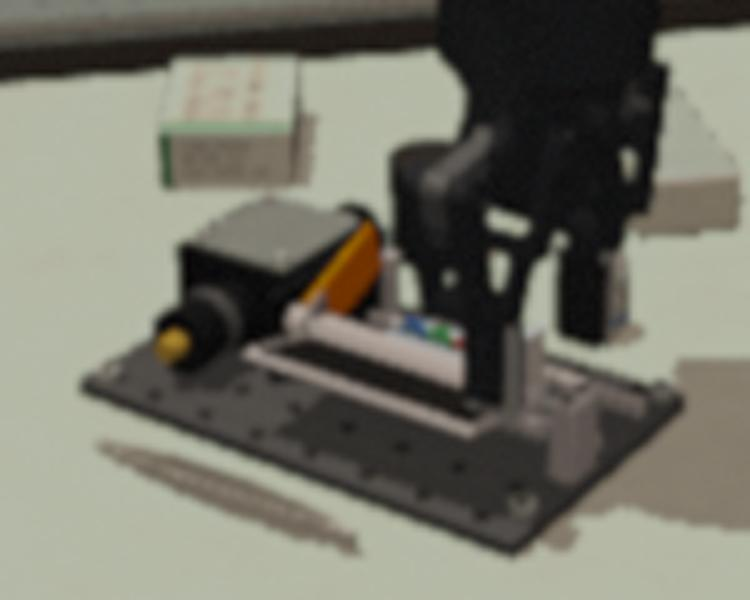

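A is pressing the paddle, the gate is partly up (amber edge at crop (370,225)) and B hangs behind the tab. I go down 2 cm more.

```bash
cat >> look.py <<'E'
k=(g["depth"]>0)&amb&(x>-20)&(x<30)&(y>-60)&(y<60)&(z>5)&(z<110)
q=P[k][:,1:].astype(np.float32)
if len(q)>5: print("amber max z",q[:,1].max(),"rect",cv2.minAreaRect(q), "tip dist angle", np.arctan2(q[:,1]-32,33-q[:,0]).max())
E
python3 -m pendant '[0,0,0.7,0,0.25, 0,0,1.4,0,0.25, 0,0,2,0,0.25, 0,0,2,0,0.25, 0,0,2,0,0.25]'; python3 look.py
```

```text
time: 4.57
tcp_pos: [0.4832, 0.2264, 0.0076]
orientation: [-3.141, 0.029, 0.001]
ft_force: [-0.3, 0.7, 0.2]
width: 0.624
grip_force: 0.5
4.6167 [-102.7   30.1    7.8] [-0.75  1.73  0.3 ] 0.626
fingA 555 [[-117.0, 50.1, 13.8], [-109.9, 63.9, 68.3], [-91.3, 71.7, 128.4]]
fingB 272 [[-116.5, -6.2, 40.7], [-108.2, 2.8, 64.5], [-93.6, 11.7, 125.6]]
amber 50 [[-0.5, 10.8, 44.0], [1.1, 24.4, 59.7], [2.6, 36.2, 75.5]]
tab 13 [[-82.3, -9.1, 30.8], [-81.1, -4.2, 37.1], [-79.2, 2.3, 40.4]]
paddle 328 [[-109.7, 51.1, 9.1], [-66.9, 76.5, 12.6], [-10.7, 85.9, 52.8]]
amber max z 76.76345 rect ((24.44240951538086, 59.57268524169922), (11.352920532226562, 42.4820671081543), 38.85204315185547) tip dist angle 1.8538008
```

The gate is at about 0.9 rad and the rack hasn't moved. Now I push.

```bash
python3 -m pendant '[0,0,0.2,0,0.25, 0.5,0,0.2,0,0.25, 1,0,0.2,0,0.25, 1.4,0,0.2,0,0.25, 1.8,0,0.2,0,0.25, 2.2,0,0.2,0,0.25, 2.6,0,0.2,0,0.25, 2.6,0,0.2,0,0.25]'; python3 look.py
```

```text
time: 5.28
tcp_pos: [0.5109, 0.226, 0.0064]
orientation: [-3.141, 0.029, -0.002]
ft_force: [-0.3, 0.6, -0.4]
width: 0.626
grip_force: 0.5
5.3333 [-75.   30.1   6.4] [-0.12  0.19  0.9 ] 0.621
fingA 632 [[-89.4, 49.5, 13.8], [-82.8, 63.5, 58.3], [-63.1, 71.6, 128.8]]
fingB 248 [[-88.1, -5.1, 41.7], [-80.1, 3.0, 64.6], [-65.6, 12.3, 125.4]]
amber 42 [[-0.4, 17.1, 42.8], [1.1, 27.1, 59.8], [2.9, 36.5, 76.2]]
tab 8 [[-64.3, 0.2, 37.4], [-62.5, 6.7, 38.9], [-58.9, 10.6, 40.5]]
paddle 347 [[-107.6, 52.4, 9.1], [-75.7, 73.4, 12.2], [-11.1, 85.4, 62.7]]
amber max z 77.296455 rect ((27.45220184326172, 60.04753112792969), (8.776822090148926, 40.55385971069336), 31.23329734802246) tip dist angle 1.9059427
```

View pics/last.png

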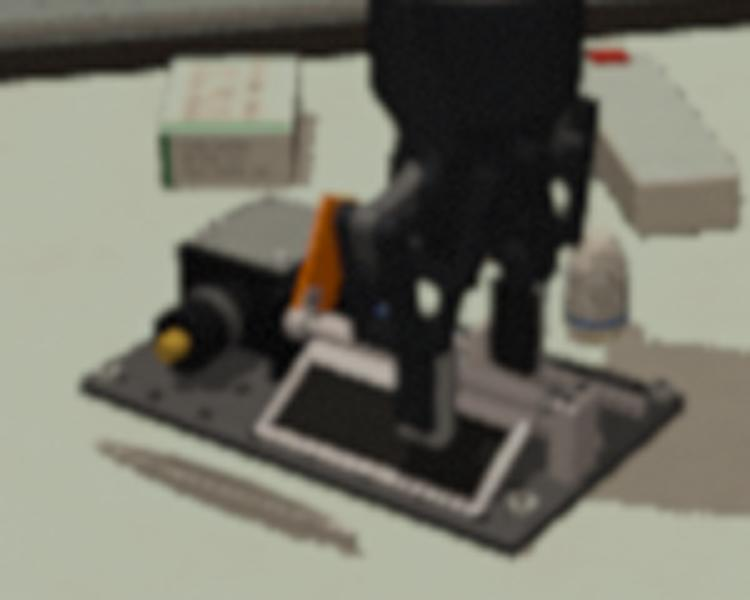

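The rack is moving, the gate is at about 1.0 rad and the fingers straddle the shaft. Before going further I check the gripper body's clearance over the raised gate, whose top is at z≈78.

```bash
python3 - <<'E'
from h import *
g=dict(np.load("last.npz"));P=torf(cloud(g));x,y,z=[P[...,i] for i in range(3)]
d=(g["depth"]>0)&(g["pixels"].max(2)<95)&(z>50)&(y>-40)&(y<110)&(x>-130)&(x<0)
for lo in range(50,150,8):
    k=d&(z>=lo)&(z<lo+8)
    if k.any():print(lo,k.sum(),"x rel tcp",(np.percentile(x[k],[2,98])+75).round(),"y",np.percentile(y[k],[2,98]).round(), "y of x>tcp+15:",np.sort(y[k&(x>-59)])[:3].round(), "mid y10-50:",(k&(y>12)&(y<48)).sum())
E
```

```text
50 88 x rel tcp [-11.   9.] y [-0. 72.] y of x>tcp+15: [] mid y10-50: 0
58 65 x rel tcp [-13.   9.] y [-4. 72.] y of x>tcp+15: [] mid y10-50: 0
66 142 x rel tcp [-13.  11.] y [-22.  89.] y of x>tcp+15: [] mid y10-50: 0
74 134 x rel tcp [-13.  10.] y [-24.  91.] y of x>tcp+15: [] mid y10-50: 0
82 132 x rel tcp [-17.  11.] y [-25.  93.] y of x>tcp+15: [] mid y10-50: 1
90 196 x rel tcp [-18.  11.] y [-29.  94.] y of x>tcp+15: [] mid y10-50: 34
98 190 x rel tcp [-17.  11.] y [-29.  96.] y of x>tcp+15: [] mid y10-50: 31
106 193 x rel tcp [-19.  10.] y [-32.  97.] y of x>tcp+15: [] mid y10-50: 33
114 228 x rel tcp [-20.  10.] y [-29.  99.] y of x>tcp+15: [] mid y10-50: 53
122 223 x rel tcp [-19.   8.] y [-27.  98.] y of x>tcp+15: [] mid y10-50: 71
130 94 x rel tcp [-12.   6.] y [29. 71.] y of x>tcp+15: [] mid y10-50: 24
138 62 x rel tcp [-32.   5.] y [43. 70.] y of x>tcp+15: [] mid y10-50: 4
146 161 x rel tcp [-38.  17.] y [26. 69.] y of x>tcp+15: [62. 63. 63.] mid y10-50: 35
```

```bash
python3 -m pendant '[0.6,0,0,0,0.25, 1.2,0,0,0,0.25, 1.8,0,0,0,0.25, 2.4,0,0,0,0.25, 3,0,0,0,0.25, 3.6,0,0,0,0.25, 4.2,0,0,0,0.25, 4.2,0,0,0,0.25]'; python3 look.py
```

```text
time: 6.0
tcp_pos: [0.5536, 0.2252, 0.0065]
orientation: [-3.141, 0.029, -0.004]
ft_force: [-0.1, 0.3, 0.2]
width: 0.624
grip_force: 0.5
6.05 [-32.5  30.2   6.6] [0.25 0.64 0.55] 0.622
fingA 625 [[-46.5, 50.0, 14.0], [-40.0, 63.6, 63.3], [-21.7, 71.7, 128.7]]
fingB 271 [[-45.7, -8.8, 41.5], [-37.9, 3.0, 65.1], [-21.1, 12.1, 127.0]]
amber 0 0
tab 5 [[-37.2, -8.5, 32.2], [-19.9, 5.1, 36.4], [-18.1, 7.7, 38.6]]
paddle 345 [[-108.3, 50.9, 9.1], [-51.4, 73.5, 11.9], [-10.6, 84.6, 57.1]]
```

Now I push slowly to the stop, a little past nominal, and watch the force.

```bash
python3 -m pendant '[0.2,0,0,0,0.25, 0.4,0,0,0,0.25, 0.6,0,0,0,0.25, 0.7,0,0,0,0.25, 0.7,0,0,0,0.25]'; python3 -m pendant '[0.1,0,0,0,0.25, 0.2,0,0,0,0.25, 0.2,0,0,0,0.25]'; python3 look.py
```

```text
time: 6.47
tcp_pos: [0.5586, 0.225, 0.006]
orientation: [3.141, -0.028, 0.0]
ft_force: [-0.0, 0.9, 1.0]
width: 0.626
grip_force: 0.6
time: 6.72
tcp_pos: [0.5606, 0.225, 0.006]
orientation: [-3.141, 0.029, -0.0]
ft_force: [-0.6, 1.0, 1.4]
width: 0.625
grip_force: 0.7
6.7667 [-25.2  30.    6. ] [-1.13  0.61  0.85] 0.625
fingA 616 [[-39.7, 49.7, 13.8], [-33.3, 63.2, 67.4], [-15.8, 71.7, 128.5]]
fingB 270 [[-37.8, -8.8, 41.5], [-31.1, 3.1, 64.7], [-14.2, 11.7, 126.3]]
amber 9 [[-1.0, 20.9, 54.5], [1.0, 28.6, 57.7], [2.6, 31.5, 72.9]]
tab 1 [[-13.4, 8.8, 36.7], [-13.4, 8.8, 36.7], [-13.4, 8.8, 36.7]]
paddle 312 [[-108.1, 52.7, 9.1], [-52.6, 73.3, 11.2], [-11.8, 85.1, 56.4]]
amber max z 73.127075 rect ((25.054210662841797, 63.08884811401367), (5.890669822692871, 19.57147216796875), 24.24041748046875) tip dist angle 1.5176939
```

```bash
python3 -m pendant '[0.1,0,0,0,0.25, 0.2,0,0,0,0.25, 0.2,0,0,0,0.25]'; python3 -m pendant '[0.1,0,0,0,0.25, 0.2,0,0,0,0.25, 0.2,0,0,0,0.25]'
```

```text
time: 7.02
tcp_pos: [0.5628, 0.225, 0.0061]
orientation: [-3.141, 0.029, -0.001]
ft_force: [-0.1, -0.3, 1.1]
width: 0.624
grip_force: 0.8
time: 7.27
tcp_pos: [0.5628, 0.2248, 0.006]
orientation: [3.141, -0.03, -0.007]
ft_force: [-6.2, 1.3, 5.7]
width: 0.624
grip_force: 3.2
```

The arm has stopped at the end stop with 6 N of force. I back off the tab, lift straight up and let the gate drop.

```bash
python3 -m pendant '[-0.3,0,0,0,0.25, -0.8,0,0,0,0.25, -1,0,0,0,0.25, -1,0,-1.5,0,0.25, -1,0,-3.5,0,0.25, -1,0,-6,0,0.25, -1,0,-9,0,0.25, -1,0,-12,0,0.25]'; python3 -m pendant '[-2,0,-2,0,0.25, -4,0,-4,0,0.25, -8,2,-6,0,0.25, -12,5,-6,0,0.25, -12,8,-6,0,0.25, -12,11,-6,0,0.25, -12,11,-6,0,0.25]'; python3 look.py; python3 - <<'E'
from h import *
from plant import get_image
g=get_image("top");np.savez("topz.npz",**g)
s=np.load("last.npz")["pixels"][150:270,170:320,::-1];t=g["pixels"][125:245,190:290,::-1]
cv2.imwrite("pics/fin.png",np.hstack([cv2.resize(s,(440,352),interpolation=cv2.INTER_CUBIC),cv2.resize(t,(293,352),interpolation=cv2.INTER_CUBIC)]))
P=torf(cloud(g));c=g["pixels"].astype(int);x,y,z=[P[...,i] for i in range(3)]
k=(g["depth"]>0)&(c.min(2)>105)&(abs(y)<11)&(z>15)&(x>-60)&(x<0);print(k.sum(),np.percentile(P[k],[2,50,98],axis=0).round(1) if k.any() else 0)
E
```

```text
time: 7.93
tcp_pos: [0.5536, 0.2245, 0.1262]
orientation: [3.14, -0.028, -0.003]
ft_force: [0.8, -0.1, 1.2]
width: 0.627
grip_force: 0.0
time: 8.52
tcp_pos: [0.4313, 0.1134, 0.1859]
orientation: [3.138, -0.033, 0.001]
ft_force: [-0.1, 0.2, 0.8]
width: 0.63
grip_force: 0.0
8.5667 [-151.8  -82.   186.1] [1.37 0.13 0.26] 0.623
fingA 0 0
fingB 0 0
amber 23 [[-0.8, -10.6, 35.2], [0.6, 8.4, 38.0], [3.2, 27.8, 39.9]]
tab 19 [[-13.5, -7.5, 35.0], [-11.3, 0.6, 38.1], [-9.1, 10.2, 39.5]]
paddle 268 [[-108.3, 54.2, 9.0], [-62.0, 74.4, 10.2], [-11.7, 85.5, 63.2]]
amber max z 40.02235 rect ((8.995524406433105, 37.923057556152344), (39.86161422729492, 4.8587846755981445), 2.1642704010009766) tip dist angle 1.0402437
9 [[-11.8  -8.5  36.3]
 [-11.5   0.7  37.1]
 [-11.5  10.   38.7]]
```

View pics/fin.png

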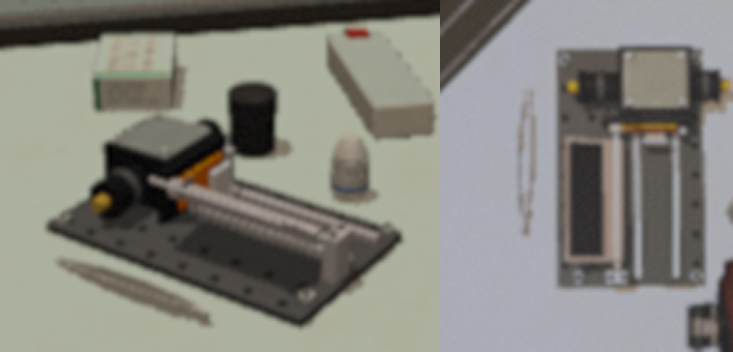

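The picture shows the gate shut (amber level at z≈38) and the tab just in front of it at (220,180), with its rear face at x≈-13 mm, which is home. Nothing else has moved and the arm is clear.

```bash
python3 -m pendant '[0,0,0,0,0.25, 0,0,0,0,0.25, 0,0,0,0,0.25]'; python3 -c "
from plant import job_done
print(job_done())"
```

```text
time: 8.87
tcp_pos: [0.4328, 0.1181, 0.1859]
orientation: [-3.141, 0.026, 0.001]
ft_force: [-0.0, -0.3, -0.3]
width: 0.626
grip_force: 0.0
the job is handed in; nothing more can be done
None
```

I handed the job in at about 9 s: the rack is pushed home against the end stop, the gate has dropped shut behind the filters, and the arm is clear; `job_done()` gave no verdict, so this rests on my last camera check.

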